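# Slide the detector carriage round the bent guide rod to its stop

## Task

Thread the detector carriage onto the free end of the bent guide rod with its lens tube on the beaker's side, slide it round the bend, turning it with the rod, until it just bears against the spring buffer of the stop, and let go so that it hangs there still touching the buffer. Do not force it on the rod or ram the stop (press with no more than about 10 N), and leave the beaker, the bottle and the dish where they stand.

Things in the scene. Friction and masses are not known exactly. Their poses are not given: they have to be found in the camera images.
- carriage_bore (a point): Detector carriage: loose aluminium block (0.22 kg, 26 long x, 36 wide y, 58 mm high) with a 13 mm round bore right through along its x and a black ribbed grip tab on top. This point: middle of the bore, 45 mm above the underside, half the overall height of 90 mm. Axes: x along the bore, y to the lens tube, z up. Tab: 24 mm long (x), 12 mm thick (y), 13 to 45 mm above this point.
- carriage_lens (a point): Front of the carriage's short black lens tube (18 mm in diameter), which stands 13 mm out of the block's +y side, low down: 31 mm along the carriage's y from the middle, 13.5 mm above the underside.
- guide: Fixed level steel rod, 10 mm in diameter, axis 120 mm above the table, one end on a post, the other free. Origin: on the table under the centre of the bend. In this frame, from above, the rod runs from the free end (-50, -120) mm straight along +x to (0, -120), then bends left round the origin (radius 120 mm) by 100 deg: at bend angle a it is at (120 sin a, -120 cos a) and heads at angle a.
- rod_tip (a point): The free end of the rod, on its axis (axes are the guide's); a rounded nose stands 5 mm further out. Beyond the bend the rod runs straight on for 60 mm to the post. Once let go, the carriage stays where it is on the rod by friction.
- stop: Stop on the rod: dark 24 mm collar with thumbscrew; before it a black 22 mm buffer ring on a soft spring (gives 10 mm at 0.5 N per mm, then is hard). Origin at the bend centre, NOT on the collar, whose place on the bend differs each time and is not listed: find it by feel or sight. The buffer meets the carriage with the middle of the bore somewhere between 40 and 82 deg of bend.
- beaker: Glass beaker, 71 mm in diameter, 88 mm high, standing inside the bend; origin at the centre of its underside. To be left alone.
- amber_bottle: Small brown reagent bottle, 36 mm in diameter, 66 mm high, origin at the centre of its underside. To be left alone.
- petri_dish: Closed petri dish, 59 mm in diameter, 15 mm high, origin at the centre of its underside. To be left alone.

How it is judged:
By the outcome, as a careful person would: the job done as asked, in the order asked, and still so for the second after the job is handed in, with the robot touching nothing.
It also fails if it takes over 72 s, if anything falls off the work surface, if the arm or the gripper's body presses on something with over 40 N, if the wrist force passes 120 N, or if a joint passes its speed limit or range.

## Robot

A 6-joint arm with a two-finger parallel gripper is mounted at the origin on a cart in front of the work surface, level with it; the furniture and walls round the work are solid. World frame = base frame: x ahead of the robot, y to its left, z up, the work surface at z = 0. Lengths are in mm, angles in rad, forces in N, time in s.
With the tool pointing down it reaches from about 350 to 975 mm from the base axis. Payload 7.1 kg.
Tool frame: the origin (TCP) lies midway between the tips of the shut fingers; the grasp point (between the pads) lies 19 mm behind it (ctrl.tcp_to_grasp is the distance from the TCP to the grasp point, in mm); z points along the fingers, y is the line along which they close (so a half turn about z gives the same grasp; the last joint's range is limited). The gripper opens to 88 mm and grips with 3 to 60 N. Pads are 20 mm wide; open, the fingers measure 115 mm over their backs; the gripper's body (75 mm by 178 mm) begins 61 mm behind the grasp point.
Start: joints at [1.128, 0.423, 1.63, -0, 1.089, -0.019], TCP at [256.984, 569.705, 197.275] pointing down, gripper open.
Joint ranges: [-3, 3], [-0.9, 2.11], [0.09, 2.58], [-1.31, 4.45], [0.11, 2.69], [-2.54, 2.54]. Speed limits (rad/s): [2.39, 2.39, 3.01, 3.14, 3.14, 3.14].

## Interface

Orientations are given as a rotation vector (axis times angle).
In Python, from workcell import get_obs, cams, ticket, boxes_of, ctrl gives the robot as it stands.
- The arm moves only by the shell command python3 -m creep 'ROWS' [OPENING]. ROWS is JSON, one flat list of numbers, 4 for each row, row after row: the shift along the world's x, y, z in m, then the turn about the world's z in rad. In form: [tx, ty, tz, spin, tx, ty, tz, spin, ...]. A call has 1 to 10 rows; each row is the pose to reach, as a shift and turn from the pose commanded when the call began; what a row does not reach only later rows make up. A row lasts 1/12 s, in which the tool goes at most 41.7 mm and 7.16 degrees, less where a joint would pass 70% of its speed; a pose out of reach is approached as far as the arm can. A call with a gripper value outside its range is refused whole. OPENING is the opening, from 0 (shut) to 1 (fully open), set as the call begins (- or left out, the last holds). The fingers move at their own pace and stop on an object; the grip force is fixed at half the most. Time passes only in rows, so rows that repeat a pose let the fingers close. It gives the time, the measured TCP pose, the force, the opening and the grip force at its end, in the units of the state.
- get_obs(): the state, without advancing time (a new reading comes with each control period).
- cams.get_image(name): name is "side" or "top" or "wrist"; returns (picture, depth): 480x640x3 uint8, red, green, blue; 480x640 float32, mm along the optical axis (not along the pixel's ray), 0 where there is no reading.
- cams.get_calibration(name): a dict with "mtx" (3x3 intrinsics, pixels), "D" ([k1, k2, p1, p2, k3] as OpenCV has them; the pictures are not rectified), "R" (3x3) and "t" (3): a world point X has camera coordinates R X + t; the wrist camera has in their place "mount" (4x4, takes a point from camera to tool coordinates, whose origin is the TCP and whose axes are the flange's). Camera axes: x right, y down, z forward; pixel columns grow to the right and rows downward; lengths in mm; the calibration is good to about 2 mm. A picture is of the moment at which its call begins: read the wrist's pose just before it. get_calibration takes no time and is no camera call.
- ticket.close_job(): hands the job in; it is judged then, once.
Trained networks look in the newest picture that a camera, given by its name, has taken for a name from the list of things; names that differ only in an ending like _2 or _b are one class to them, and where a whole thing is asked for, a point or a joint stands for the part that bears it (a point fixed in the world has none). Each returns a list of dicts, best first, with "score" (0 to 1); they miss things now and then, are a little off and sometimes report something else, mostly with a low value. They report only what shows in the picture. A call takes as long as a camera call.
- boxes_of(camera, target): "centre" ([column, row] in pixels, amid what is visible of it).
The state is a dict: "t": time; "qpos": joint angles; "qvel": joint speeds; "joint_torque": joint torques, N m; "ee_pos": TCP position; "orientation": TCP orientation; "ft_force": force on the tool from outside, world axes, zero at the start; "moment": the same for the moment, N m; "width": finger opening in mm; "grasp_force": force on a finger pad.
Only numpy, scipy, OpenCV 4.12 (cv2) and the standard library are available. Lean on these libraries where they do the work, as an engineer would, in place of code of your own. Each camera call takes 0.05 s, during which the arm holds its last target. There are 200 camera calls.

## Working session

There is one attempt and no reset: what is moved stays moved. The work goes in short steps, Python scripts to look and compute and a shell command to move; the robot and the scene stay as the last step left them, time stands still between calls to the robot, and variables do not carry over. Pictures are saved under pics/ and viewed, at most 10 in all, crops included, and the job is handed in when it is done.

```bash
mkdir -p pics; ls
cat > h.py <<'E'
import numpy as np, cv2
from workcell import get_obs, cams, ticket, boxes_of, ctrl
from scipy.spatial.transform import Rotation as Ro
def shot(n):
    o=get_obs(); im,d=cams.get_image(n); c=cams.get_calibration(n)
    K=np.array(c["mtx"]);D=np.array(c["D"],float)
    if n=="wrist":
        T=np.eye(4);T[:3,:3]=Ro.from_rotvec(o["orientation"]).as_matrix();T[:3,3]=o["ee_pos"]
        M=T@np.array(c["mount"]);Rcw=M[:3,:3];p=M[:3,3]
    else:
        R=np.array(c["R"]);Rcw=R.T;p=-R.T@np.array(c["t"]).ravel()
    return im,d,K,D,Rcw,p
def save(im,f): cv2.imwrite("pics/"+f,im[:,:,::-1])
def ray(s,uv):
    n=cv2.undistortPoints(np.array(uv,float).reshape(-1,1,2),s[2],s[3]).reshape(-1,2)
    return np.c_[n,np.ones(len(n))]
def atz(s,uv,z):  # intersect with plane z
    r=ray(s,uv)@s[4].T
    return s[5]+r*((z-s[5][2])/r[:,2])[:,None]
def atd(s,uv):
    uv=np.array(uv).reshape(-1,2)
    d=np.array([s[1][int(round(v)),int(round(u))] for u,v in uv])
    return s[5]+(ray(s,uv)*d[:,None])@s[4].T
def proj(s,X):
    R=s[4].T;t=-R@s[5]
    return cv2.projectPoints(np.array(X,float).reshape(-1,1,3),cv2.Rodrigues(R)[0],t,s[2],s[3])[0].reshape(-1,2)
def cloud(s):
    v,u=np.nonzero(s[1]>0);uv=np.c_[u,v].astype(float)
    return s[5]+(ray(s,uv)*s[1][v,u][:,None])@s[4].T,uv
E
python3 - <<'E'
from h import *
o=get_obs();print(o)
for n in("top","side"):
    s=shot(n);save(s[0],n+"1.png");print(n,s[5],s[4][:,2])
    for t in("carriage_bore","carriage_lens","guide","rod_tip","stop","beaker","amber_bottle","petri_dish"):
        for b in boxes_of(n,t)[:2]:
            print(t,round(b["score"],2),np.round(b["centre"]),atd(s,[b["centre"]]).round())
E
```

```text
pics
{'t': 0.0, 'qpos': array([ 1.12801559e+00,  4.23839964e-01,  1.63064752e+00, -3.29763783e-05,
        1.08856214e+00, -1.90117261e-02]), 'qvel': array([ 0.00146875, -0.0002756 ,  0.0009878 ,  0.00076913, -0.00061345,
       -0.00012477]), 'joint_torque': array([-1.46479902e-03, -5.44630802e+01, -2.73659492e+01,  6.42654137e-02,
        2.28922610e-02, -1.16739243e-04]), 'ee_pos': array([256.75183178, 569.21404245, 196.51894151]), 'orientation': array([-6.60597381e-01, -3.07104123e+00,  2.23814882e-03]), 'ft_force': array([ 0.75982904,  0.24547143, -0.95909078]), 'moment': array([ 0.01103753, -0.04189792,  0.04275222]), 'grasp_force': 0.0, 'width': 87.88166389401111}
top [ 434.76877612 -107.16897124 1331.00637891] [ 0.08782501 -0.0026956  -0.99613227]
carriage_bore 0.68 [366. 235.] [[ 560. -208.   82.]]
carriage_lens 0.72 [366. 234.] [[ 561. -208.   88.]]
guide 0.77 [171. 291.] [[441. 196.  12.]]
rod_tip 0.67 [172. 292.] [[438. 194.  11.]]
stop 0.64 [169. 238.] [[543. 177. 129.]]
beaker 0.93 [220. 277.] [[472.  95.   6.]]
amber_bottle 0.56 [400. 290.] [[ 452. -280.   66.]]
petri_dish 0.6 [428. 247.] [[ 545. -348.   12.]]
petri_dish 0.46 [173. 291.] [[441. 192.  12.]]
side [456.7460362  669.50128281 407.53891519] [ 0.09899855 -0.93246522 -0.34743042]
carriage_lens 0.62 [312. 260.] [[ 559. -198.   38.]]
guide 0.73 [373. 385.] [[431. 162.  10.]]
rod_tip 0.86 [379. 390.] [[425. 205.  37.]]
beaker 0.72 [348. 337.] [[468. 121.  59.]]
amber_bottle 0.85 [360. 254.] [[ 459. -267.   29.]]
petri_dish 0.75 [326. 251.] [[ 539. -317.   14.]]
```

View pics/top1.png

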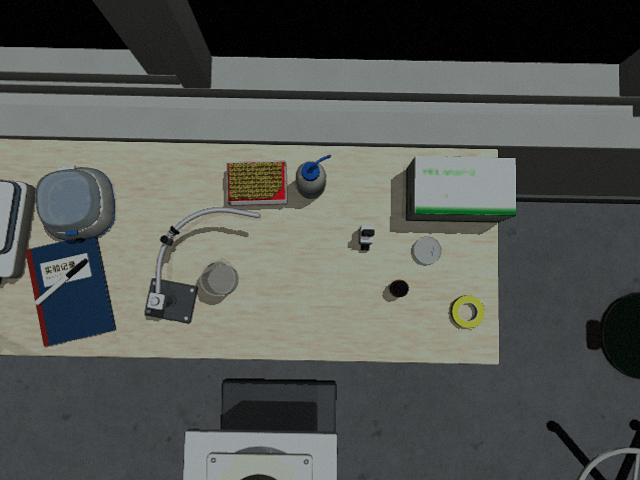

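View pics/side1.png

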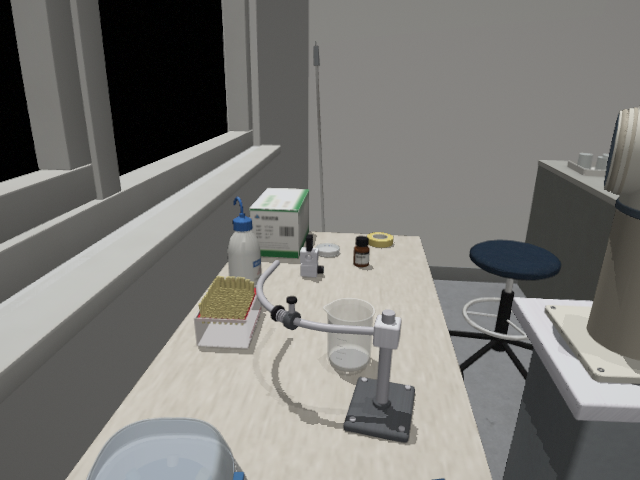

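Top: the rod's free end is at (260,215), it bends left at (170,235, stop), and the post is at (157,300). The beaker is inside the bend and the carriage is at (367,235) with its lens toward the robot. The side view agrees, with the lens at (321,269). Next I fit the guide and the carriage.

```bash
cat > fit.py <<'E'
from h import *
from scipy.optimize import least_squares
from scipy.spatial import cKDTree
a=np.radians(np.linspace(0,100,101))
C=np.r_[np.c_[np.linspace(-53,-1,53),-120*np.ones(53)],np.c_[120*np.sin(a),-120*np.cos(a)]]
h=np.array([np.cos(a[-1]),np.sin(a[-1])]);C=np.r_[C,C[-1]+np.linspace(1,45,45)[:,None]*h]
def pose(q,P): c,s=np.cos(q[2]),np.sin(q[2]);return P@np.array([[c,s],[-s,c]])+q[:2]
def fit(P,q0):
    def f(q):
        G=pose(q,C);
        return np.r_[cKDTree(G).query(P)[0], cKDTree(P).query(G)[0]]
    r=least_squares(f,q0,loss="soft_l1",f_scale=2);return r.x,np.abs(r.fun).mean()
E
python3 - <<'E'
from fit import *
for n in("top",):
    s=shot(n);P,uv=cloud(s)
    m=(P[:,2]>112)&(P[:,2]<130)&(P[:,0]>390)&(P[:,0]<620)&(P[:,1]>15)&(P[:,1]<230)
    Q=P[m];print(n,len(Q),Q.min(0).round(),Q.max(0).round())
    q,e=fit(Q[:,:2],[480,70,1.5]);print(q,e)
    print("tip",pose(q,np.array([[-50,-120.]])), "stop pts")
    # collar: points away from the centreline / above
    G=pose(q,C);d,i=cKDTree(G).query(P[:,:2]);k=(P[:,2]>100)&(P[:,2]<175)&(d<25)
    for j in range(53,154,4):
        z=k&(abs(i-j)<2)
        if z.any():print(j-53,d[z].max().round(1),P[z,2].max().round(1),int(s[0][uv[z,1].astype(int),uv[z,0].astype(int)].mean()))
    for nm,x0,x1,y0,y1 in(("carr",520,600,-245,-170),("wash",590,720,-140,-30),("rack",590,720,-60,90)):
        z=(P[:,0]>x0)&(P[:,0]<x1)&(P[:,1]>y0)&(P[:,1]<y1)&(P[:,2]>25);Z=P[z];print(nm,Z.min(0).round(),Z.max(0).round())
        if nm=="carr":
            for lo,hi in((30,50),(50,65),(75,100)):
                w=Z[(Z[:,2]>lo)&(Z[:,2]<hi)]
                if len(w)>3:print(lo,hi,len(w),w.mean(0).round(1),cv2.minAreaRect(w[:,:2].astype(np.float32)))
E
```

```text
top 874 [405.  16. 112.] [607. 212. 130.]
[480.40828383  75.99567936   1.51555739] 3.1656535899904537
tip [[597.46470766  19.44664188]] stop pts
0 6.1 125.9 115
4 5.9 126.2 125
8 6.5 127.8 127
12 5.4 126.9 119
16 7.1 126.5 123
20 6.6 126.8 126
24 6.4 126.7 122
28 5.1 127.2 124
32 5.8 126.6 125
36 6.4 126.2 122
40 6.3 126.0 121
44 5.7 127.4 120
48 6.7 126.6 122
52 11.3 135.3 47
56 9.8 131.5 55
60 8.7 150.0 95
64 10.3 154.8 28
68 9.6 151.5 53
72 5.3 128.4 115
76 5.7 127.2 119
80 4.3 126.9 122
84 4.7 128.4 118
88 4.4 127.8 118
92 4.4 124.8 126
96 5.6 125.8 123
100 6.1 125.9 124
carr [ 548. -226.   26.] [ 584. -200.   92.]
30 50 20 [ 557.7 -205.8   37.5] ((557.1102294921875, -205.57276916503906), (38.783966064453125, 18.444395065307617), 39.812171936035156)
50 65 148 [ 564.6 -212.4   56.4] ((566.1137084960938, -213.19781494140625), (35.58949661254883, 25.529085159301758), 0.6794410347938538)
75 100 85 [ 566.  -212.6   87. ] ((566.2577514648438, -212.6265411376953), (23.84960174560547, 12.42583179473877), 89.5940170288086)
wash [ 632. -140.   26.] [720. -30. 204.]
rack [590. -60.  25.] [720.  90. 204.]
```

```bash
python3 - <<'E'
from h import *
s=shot("top");P,uv=cloud(s)
z=(P[:,0]>560)&(P[:,0]<720)&(P[:,1]>-150)&(P[:,1]<100)&(P[:,2]>40)
Z=P[z]
for y in range(-150,100,15):
    w=Z[(Z[:,1]>=y)&(Z[:,1]<y+15)]
    if len(w):print(y,len(w),[(h,w[w[:,2]>h][:,0].min().round()) for h in(40,130,170,195,210) if (w[:,2]>h).any()],w[:,2].max().round())
E
python3 -m creep '[0.015,-0.039,0.0,-0.12,0.03,-0.077,0.0,-0.24,0.045,-0.116,0.0,-0.36,0.06,-0.154,0.0,-0.48,0.075,-0.193,0.0,-0.60,0.09,-0.231,0.0,-0.72,0.105,-0.27,0.0,-0.84,0.12,-0.308,0.0,-0.96,0.135,-0.347,0.0,-1.08,0.15,-0.385,0.0,-1.147]' 0.6
```

```text
-150 16 [(40, np.float64(718.0)), (130, np.float64(718.0)), (170, np.float64(718.0)), (195, np.float64(719.0))] 203.0
-135 71 [(40, np.float64(657.0)), (130, np.float64(691.0)), (170, np.float64(691.0)), (195, np.float64(719.0))] 202.0
-120 262 [(40, np.float64(646.0)), (130, np.float64(658.0)), (170, np.float64(679.0)), (195, np.float64(679.0))] 202.0
-105 285 [(40, np.float64(644.0)), (130, np.float64(657.0)), (170, np.float64(670.0)), (195, np.float64(683.0))] 198.0
-90 240 [(40, np.float64(644.0)), (130, np.float64(657.0)), (170, np.float64(719.0)), (195, np.float64(720.0))] 198.0
-75 110 [(40, np.float64(652.0)), (130, np.float64(719.0)), (170, np.float64(719.0)), (195, np.float64(720.0))] 199.0
-60 17 [(40, np.float64(719.0)), (130, np.float64(719.0)), (170, np.float64(719.0)), (195, np.float64(719.0))] 197.0
-45 253 [(40, np.float64(633.0)), (130, np.float64(719.0)), (170, np.float64(719.0)), (195, np.float64(719.0))] 201.0
-30 315 [(40, np.float64(632.0)), (130, np.float64(719.0)), (170, np.float64(719.0)), (195, np.float64(719.0))] 203.0
-15 312 [(40, np.float64(631.0)), (13
[... 300 characters left out ...]
19.0))] 201.0
30 352 [(40, np.float64(592.0)), (130, np.float64(596.0)), (170, np.float64(719.0)), (195, np.float64(719.0))] 204.0
45 348 [(40, np.float64(594.0)), (130, np.float64(719.0)), (170, np.float64(719.0)), (195, np.float64(719.0))] 198.0
60 297 [(40, np.float64(597.0)), (130, np.float64(719.0)), (170, np.float64(719.0)), (195, np.float64(719.0))] 195.0
75 157 [(40, np.float64(598.0)), (130, np.float64(719.0)), (170, np.float64(719.0)), (195, np.float64(719.0))] 196.0
90 32 [(40, np.float64(595.0)), (130, np.float64(719.0)), (170, np.float64(719.0))] 193.0
t: 1.83
ee_pos: [407.3, 182.9, 197.6]
orientation: [2.228, 2.215, 0.001]
ft_force: [0.5, 0.7, -0.9]
width: 52.5
grasp_force: 0.0
```

```bash
python3 -m creep '[0.015,-0.038,0,0,0.03,-0.076,0,0,0.045,-0.114,0,0,0.06,-0.152,0,0,0.075,-0.19,0,0,0.09,-0.228,0,0,0.105,-0.266,0,0,0.12,-0.304,0,0,0.14,-0.342,0,0,0.159,-0.37,0,0]'
```

```text
t: 2.67
ee_pos: [566.3, -188.3, 197.4]
orientation: [2.223, 2.219, -0.0]
ft_force: [1.1, 0.6, 0.4]
width: 52.7
grasp_force: 0.0
```

Run:
```python
from h import *
s=shot("wrist");save(s[0],"w1.png");P,uv=cloud(s);print(s[5],s[4][:,2])
m=(abs(P[:,0]-566)<45)&(abs(P[:,1]+212)<40)&(P[:,2]>25)&(P[:,2]<110);Z=P[m]
for lo,hi in((20,48),(54,66),(82,100)):
    w=Z[(Z[:,2]>lo)&(Z[:,2]<hi)]
    if len(w)>3:print(lo,hi,len(w),w.mean(0).round(1),cv2.minAreaRect(w[:,:2].astype(np.float32)))
for t in("carriage_bore","carriage_lens"):
    for b in boxes_of("wrist",t)[:2]: print(t,b["score"],b["centre"],atd(s,[b["centre"]]))
```

```text
[ 566.97905548 -110.08897236  384.51768919] [-0.00106818 -0.28543128 -0.95839858]
20 48 254 [ 567.4 -200.    36.2] ((567.5111694335938, -201.03392028808594), (3.8667333126068115, 35.96380615234375), 88.84190368652344)
54 66 838 [ 567.5 -210.9   57.9] ((567.5665283203125, -212.39097595214844), (26.696786880493164, 35.29492950439453), 89.34730529785156)
82 100 452 [ 567.3 -211.1   89.1] ((566.9593505859375, -212.35379028320312), (12.163856506347656, 24.371950149536133), 0.016330448910593987)
carriage_bore 0.75 [315.6, 241.1] [[ 567.10852123 -200.43577424   78.24714025]]
carriage_lens 0.77 [316.6, 241.9] [[ 567.91398723 -200.37049382   80.75392987]]
```

View pics/w1.png

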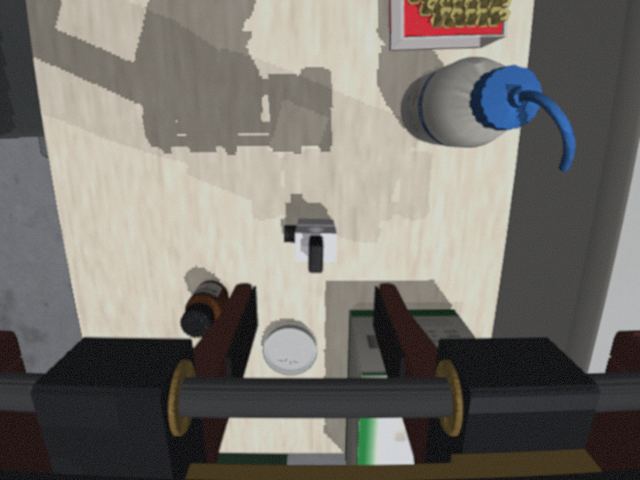

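The carriage is at (316,243) in the wrist image, with its lens at (290,233) toward −x. Descending to grip.

```bash
python3 -m creep '[0.0005,-0.024,-0.03,0,0.0005,-0.024,-0.06,0,0.0005,-0.024,-0.09,0,0.0005,-0.024,-0.11,0,0.0005,-0.024,-0.125,0,0.0005,-0.024,-0.133,0,0.0005,-0.024,-0.135,0,0.0005,-0.024,-0.135,0]' 0.5 && python3 -m creep '[0,0,0,0,0,0,0,0,0,0,0,0,0,0,0,0,0,0,0,0,0,0,0,0,0,0,0,0]' 0.05
```

```text
t: 3.48
ee_pos: [566.2, -208.5, 62.3]
orientation: [-2.22, -2.222, 0.0]
ft_force: [0.0, 0.3, 0.8]
width: 44.0
grasp_force: 0.0
t: 4.07
ee_pos: [566.8, -209.4, 62.7]
orientation: [2.221, 2.221, 0.0]
ft_force: [-1.3, 0.5, 4.3]
width: 11.1
grasp_force: 30.0
```

```bash
python3 -m creep '[0,0,0.02,0,0,0,0.05,0,0,0,0.085,0,0,0.03,0.09,0,0.005,0.06,0.09,0,0.01,0.09,0.09,0,0.018,0.115,0.09,-0.02,0.025,0.14,0.09,-0.055,0.028,0.15,0.09,-0.055,0.028,0.15,0.09,-0.055]'
python3 - <<'E'
from fit import *
o=get_obs();print(o["ee_pos"],o["qpos"],o["ft_force"])
s=shot("wrist");save(s[0],"w2.png");P,uv=cloud(s)
m=(P[:,2]>108)&(P[:,2]<132)&(P[:,0]>390)&(P[:,0]<625)&(P[:,1]>8)&(P[:,1]<230);Q=P[m]
print(len(Q),Q.min(0),Q.max(0))
# straight part slices
for y in range(10,75,8):
    w=Q[(abs(Q[:,1]-y)<4)&(Q[:,0]>560)]
    if len(w):print(y,len(w),w[:,0].min().round(1),w[:,0].max().round(1),np.median(w[:,0]).round(1),np.percentile(w[:,2],95).round(1))
E
```

```text
t: 4.9
ee_pos: [594.6, -57.3, 151.8]
orientation: [-2.277, -2.163, 0.0]
ft_force: [-0.9, -0.4, -2.5]
width: 10.3
grasp_force: 30.0
[594.56769389 -57.30117892 151.80488116] [-1.16154971e-01  4.38069418e-01  1.72635058e+00  3.30161694e-04
  9.77925519e-01 -6.47938857e-02] [-0.92394113 -0.39173262 -2.50393355]
2827 [587.92018249   8.02099102 118.83024427] [607.07508848  82.58753815 126.84323324]
10 217 587.9 598.6 593.2 125.4
18 289 588.9 600.0 594.6 125.5
26 302 590.5 601.0 595.9 125.5
34 291 591.5 601.9 596.9 125.4
42 300 593.0 603.3 598.2 125.4
50 306 594.5 604.8 599.6 125.5
58 316 595.5 605.6 600.8 125.6
66 320 597.0 606.5 601.8 125.3
74 332 597.4 606.9 602.2 125.6
```

View pics/w2.png

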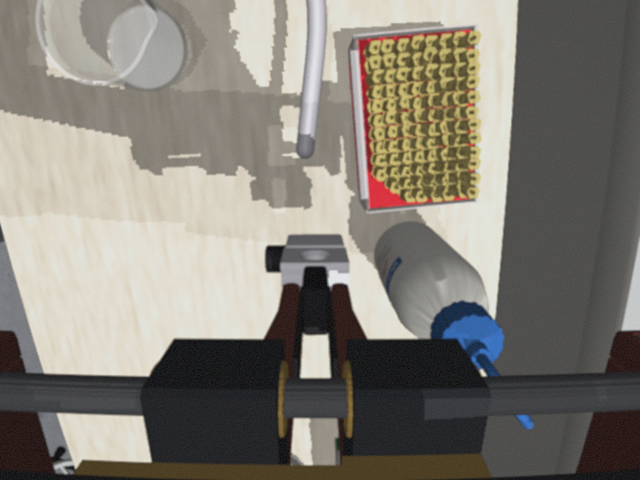

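The rod nose is at (306,148) and the carriage in the gripper at (315,258), its bore facing the rod and its lens on the left (beaker) side. I measure the line precisely and refit.

```bash
cat > m.py <<'E'
from fit import *
def block(s,o):
    P,uv=cloud(s);p=np.array(o["ee_pos"]);Rz=Ro.from_rotvec(o["orientation"]).as_matrix();ang=np.arctan2(Rz[1,1],Rz[0,1])
    L=(P-p)@Rz   # tool coords
    m=(np.abs(L[:,0])<30)&(np.abs(L[:,1])<30)&(L[:,2]>-2)&(L[:,2]<14);w=P[m]
    top=w[w[:,2]>np.percentile(w[:,2],60)-2.5]
    return ang,top
E
python3 - <<'E'
from m import *
o=get_obs();s=shot("wrist");P,uv=cloud(s)
m=(P[:,2]>118)&(P[:,2]<132)&(P[:,0]>560)&(P[:,0]<625)&(P[:,1]>-15)&(P[:,1]<60);Q=P[m]
print("min y",np.sort(Q[:,1])[:5])
w=Q[(Q[:,1]>5)&(Q[:,1]<50)]
k=np.polyfit(w[:,1],w[:,0],1);print("line",k,"heading",90-np.degrees(np.arctan(k[0])),"x at y=0",k[1])
t=shot("top");T,_=cloud(t)
m=(T[:,2]>112)&(T[:,2]<130)&(T[:,0]>390)&(T[:,0]<620)&(T[:,1]>-5)&(T[:,1]<230)
T=T[m];A=np.r_[P[(P[:,2]>118)&(P[:,2]<132)&(P[:,0]>560)&(P[:,0]<625)&(P[:,1]>-15)&(P[:,1]<120)][::3],T]
for D in(T,A):
  for y0 in(1.414,1.5): print(fit(D[:,:2],[480,70,y0]),len(D))
ang,top=block(s,o);print("tool y deg",np.degrees(ang),o["ee_pos"],"blocktop",top.mean(0),top.min(0),top.max(0),len(top),cv2.minAreaRect(top[:,:2].astype(np.float32)))
E
```

```text
min y [4.21722362 4.2768184  4.31548718 4.34789967 4.37947399]
line [1.56355279e-01 5.91685419e+02] heading 81.1134526864807 x at y=0 591.6854194824804
(array([480.56299075,  75.57370912,   1.45966731]), np.float64(3.869448430835032)) 769
(array([480.50426323,  75.74227738,   1.47198173]), np.float64(3.868246793672046)) 769
(array([481.71115917,  75.06335056,   1.43187788]), np.float64(2.9251893918466894)) 1729
(array([481.46149081,  75.2057306 ,   1.44336093]), np.float64(2.918464406019044)) 1729
tool y deg -2.982601809832204 [594.22641729 -58.73061447 151.81623286] blocktop [594.5578255  -53.64789044 146.95471293] [576.57392426 -64.00949804 144.39752677] [612.78954294 -47.85191833 153.76380948] 1173 ((594.6257934570312, -55.85758590698242), (14.58811092376709, 35.66925811767578), 87.19387817382812)
```

```bash
python3 -m creep '[-0.002,0.008,0,-0.03,-0.004,0.018,-0.005,-0.06,-0.006,0.026,-0.01,-0.09,-0.0073,0.031,-0.0135,-0.103,-0.0073,0.031,-0.0135,-0.103,-0.0073,0.031,-0.0135,-0.103]'
cat > rel.py <<'E'
from m import *
o=get_obs();s=shot("wrist");P,uv=cloud(s)
m=(P[:,2]>118)&(P[:,2]<132)&(P[:,0]>560)&(P[:,0]<625)&(P[:,1]>-5)&(P[:,1]<55);Q=P[m]
w=Q[(Q[:,1]>7)&(Q[:,1]<50)];k=np.polyfit(w[:,1],w[:,0],1);h=np.pi/2-np.arctan(k[0])
ang,top=block(s,o)
hd=np.array([np.cos(h),np.sin(h)]);lf=np.array([-hd[1],hd[0]])
c=np.array([k[1],0.]);a=(top[:,:2]-c)@lf;f=(top[:,:2]-c)@hd
print("rod heading",np.degrees(h),"tool",np.degrees(ang)+90,"rect",cv2.minAreaRect(top[:,:2].astype(np.float32)))
print("lateral of block (left+)",np.percentile(a,2),np.percentile(a,98),"front",f.max(),"tip",((Q[:,:2]-c)@hd).min())
print("z rodtop",np.percentile(w[:,2],97),"blocktop",np.median(top[:,2]),"tcp",o["ee_pos"],o["ft_force"],"y range",w[:,1].min())
e=[np.percentile((w[:,:2]-c)@lf,q) for q in(1,99)];print("rod edges",e)
save(s[0],"w_rel.png")
E
python3 rel.py
```

```text
t: 5.55
ee_pos: [586.9, -29.1, 138.6]
orientation: [-2.389, -2.04, 0.001]
ft_force: [-0.1, -0.4, -2.8]
width: 10.8
grasp_force: 30.0
rod heading 81.02439327213241 tool 80.96940611682115 rect ((587.7540893554688, -25.951642990112305), (14.89877700805664, 35.629798889160156), 80.5060806274414)
lateral of block (left+) -17.660840620803977 16.984481936752402 front -18.84337342971665 tip 4.01713856197462
z rodtop 125.54209804645424 blocktop 133.55563380825956 tcp [586.93341588 -29.12476936 138.593164  ] [-0.11224429 -0.41060274 -2.75500365] y range 7.003261857150029
rod edges [np.float64(-4.664929747274816), np.float64(4.779338951992047)]
```

```bash
python3 -m creep '[0.0009,0.008,0,0,0.0021,0.016,0,0,0.0026,0.019,0,0,0.0031,0.022,0,0,0.0036,0.025,0,0,0.0040,0.028,0,0,0.0045,0.031,0,0,0.0045,0.031,0,0]' && python3 rel.py
```

```text
t: 6.27
ee_pos: [591.8, 3.3, 138.8]
orientation: [-2.389, -2.04, -0.0]
ft_force: [0.1, -0.3, -2.3]
width: 11.0
grasp_force: 30.0
rod heading 83.06200303861405 tool 80.97409535603136 rect ((592.6486206054688, 6.433310508728027), (14.632024765014648, 35.758846282958984), 80.95555877685547)
lateral of block (left+) -16.469996914858008 18.29789968267984 front 13.881474615471108 tip 4.795379255016618
z rodtop 130.90640143371357 blocktop 133.78271714157074 tcp [591.78657145   3.28105809 138.7772569 ] [ 0.1210095  -0.26859374 -2.29589846] y range 8.139870251386768
rod edges [np.float64(-16.19855033987637), np.float64(17.292891684511794)]
```

Run:
```python
from fit import *
from scipy.optimize import minimize_scalar
h=np.radians(81.05);hd=np.array([np.cos(h),np.sin(h)]);lf=np.array([-hd[1],hd[0]]);c=np.array([591.7,0.])
for n in("wrist","top"):
    s=shot(n);P,uv=cloud(s)
    g0=c+120*lf+57*hd
    r=np.linalg.norm(P[:,:2]-g0,axis=1)
    m=(P[:,2]>118)&(P[:,2]<128)&(abs(r-120)<15)&((P[:,:2]-g0)@hd>15);Q=P[m,:2]
    col=s[0][uv[m,1].astype(int),uv[m,0].astype(int)].mean(1)
    r2=least_squares(lambda q:np.linalg.norm(Q-(c+(120+q[1])*lf+q[0]*hd),axis=1)-120,[57,0],loss="soft_l1")
    r1=least_squares(lambda q:np.linalg.norm(Q-(c+120*lf+q[0]*hd),axis=1)-120,[57],loss="soft_l1")
    print(n,len(Q),"1dof",r1.x,np.abs(r1.fun).mean(),"2dof",r2.x,"origin",c+120*lf+r1.x[0]*hd)
    g=c+120*lf+r1.x[0]*hd;L=np.c_[(P[:,:2]-g)@hd,(P[:,:2]-g)@lf]
    A=np.degrees(np.arctan2(L[:,0],-L[:,1]));R=np.hypot(*L.T)
    for a in range(20,95,2):
        k=(abs(A-a)<1)&(abs(R-120)<16)&(P[:,2]>105)&(P[:,2]<170)
        if k.sum()>3:print(a,k.sum(),R[k].min().round(1),R[k].max().round(1),P[k,2].max().round(1),s[0][uv[k,1].astype(int),uv[k,0].astype(int)].mean().round())
```

```text
wrist 3277 1dof [59.55715937] 2.4527777302637834 2dof [57.77150504 -0.97527552] origin [482.42651776  77.50071813]
20 181 115.4 125.5 126.0 190.0
22 187 115.3 125.2 127.7 188.0
24 194 115.2 125.3 126.3 188.0
26 189 115.3 125.4 126.1 187.0
28 193 115.2 125.1 126.5 187.0
30 200 115.2 125.3 126.0 187.0
32 190 115.2 125.0 126.6 187.0
34 198 115.1 125.2 126.4 189.0
36 199 115.3 125.4 126.4 186.0
38 202 115.3 125.3 126.8 186.0
40 163 115.1 125.2 126.4 185.0
42 62 115.1 119.9 125.8 159.0
44 5 115.4 116.0 122.1 117.0
top 357 1dof [58.62104019] 3.500941832002257 2dof [58.63715608  4.73282115] origin [482.28088337  76.57599669]
56 5 121.9 124.8 124.7 116.0
58 12 117.5 129.4 128.6 54.0
60 14 115.1 127.9 131.5 20.0
62 12 115.3 125.4 130.0 55.0
64 16 113.9 128.3 130.3 86.0
66 15 113.0 126.9 130.7 95.0
68 23 109.3 129.6 152.7 61.0
70 31 108.2 124.7 154.7 30.0
72 25 109.2 124.8 153.0 22.0
74 16 108.9 124.4 149.0 41.0
76 11 115.4 123.8 126.6 85.0
78 11 114.6 124.6 127.0 110.0
80 11 116.1 123.3 126.7 121.0
82 12 114.2 123.6 126.0 116.0
84 12 115.2 124.8 126.7 115.0
86 11 115.1 124.2 127.2 123.0
88 11 115.5 123.9 127.2 119.0
90 11 115.2 124.0 124.8 121.0
92 11 115.6 125.3 125.4 117.0
94 11 115.1 124.2 125.6 117.0
```

```bash
cat > plan.py <<'E'
import numpy as np,sys
g=np.array([482.4,77.4]);h0=np.radians(81.05);d=2.4
def tcp(s,a):  # s along straight (-), a bend deg
    a=np.radians(a);h=h0+a;hd=np.array([np.cos(h),np.sin(h)])
    r=119.8 if a>0 else 120
    h00=np.array([np.cos(h0),np.sin(h0)])
    return g+r*np.array([hd[1],-hd[0]])+s*h00+d*hd
E
python3 - <<'E'
from plan import *
p0=tcp(-58.6,0);print("tcp0",p0)
for s in(-50,-42,-34,-26,-18,-10,-4,0):print(s,(tcp(s,0)-p0).round(1))
E
python3 -m creep '[0.0012,0.008,0,0,0.0025,0.016,0,0,0.0037,0.024,0,0,0.005,0.032,0,0,0.0062,0.04,0,0,0.0075,0.048,0,0,0.0084,0.054,0,0,0.0084,0.054,0,0]'
```

```text
tcp0 [592.19576387   3.21556607]
-50 [1.3 8.5]
-42 [ 2.6 16.4]
-34 [ 3.8 24.3]
-26 [ 5.1 32.2]
-18 [ 6.3 40.1]
-10 [ 7.6 48. ]
-4 [ 8.5 53.9]
0 [ 9.1 57.9]
t: 7.08
ee_pos: [600.3, 58.2, 138.8]
orientation: [-2.389, -2.041, -0.001]
ft_force: [0.8, -0.3, -2.5]
width: 11.1
grasp_force: 30.0
```

Run:
```python
from plan import *
p0=tcp(-4,0);print(p0)
for a in np.arange(0,23,2.5):print(a,((tcp(0,a)-p0)/1000).round(4),np.radians(a).round(4))
```

```text
[600.69002154  57.15078264]
0.0 [0.0006 0.004 ] 0.0
2.5 [0.001  0.0092] 0.0436
5.0 [0.0014 0.0144] 0.0873
7.5 [0.0015 0.0196] 0.1309
10.0 [0.0014 0.0248] 0.1745
12.5 [0.0011 0.0301] 0.2182
15.0 [0.0006 0.0353] 0.2618
17.5 [-0.0002  0.0404] 0.3054
20.0 [-0.0012  0.0456] 0.3491
22.5 [-0.0024  0.0507] 0.3927
```

```bash
python3 -m creep '[0.0006,0.004,0,0.01,0.001,0.0092,0,0.044,0.0014,0.0144,0,0.087,0.0015,0.0196,0,0.131,0.0014,0.0248,0,0.175,0.0011,0.0301,0,0.218,0.0006,0.0353,0,0.262,0.0006,0.0353,0,0.262]'
```

```text
t: 7.75
ee_pos: [600.6, 92.6, 138.7]
orientation: [-2.1, -2.336, -0.0]
ft_force: [0.0, 0.1, -3.3]
width: 10.9
grasp_force: 30.0
```

```bash
cat > look.py <<'E'
from m import *
from plan import g,h0
hd=np.array([np.cos(h0),np.sin(h0)]);lf=np.array([-hd[1],hd[0]])
o=get_obs();s=shot("wrist");P,uv=cloud(s)
m=(P[:,2]>118)&(P[:,2]<128)&(abs(np.linalg.norm(P[:,:2]-g,axis=1)-120)<9);L=np.c_[(P[:,:2]-g)@hd,(P[:,:2]-g)@lf]
A=np.degrees(np.arctan2(L[:,0],-L[:,1]));R=np.hypot(*L.T)
ang,top=block(s,o);c,_,_=cv2.minAreaRect(top[:,:2].astype(np.float32))
Rz=Ro.from_rotvec(o["orientation"]).as_matrix();X=-Rz[:2,0]; 
if X@[0,1]<0 and X@[-1,0]<0: X=-X
Y=np.array([-X[1],X[0]]);p=np.array(o["ee_pos"][:2]);t=(top[:,:2]-p)
f=(t@X).max();la=np.percentile(t@Y,[2,98]);ctr=p+X*(f-13)+Y*la.mean()
l=np.array([(ctr-g)@hd,(ctr-g)@lf]);print("tool X",X,"heading rel",np.degrees(np.arctan2(X[1],X[0])-h0),"front",f,"lat",la)
print("centre: a",np.degrees(np.arctan2(l[0],-l[1])),"R",np.hypot(*l),"ztop",np.median(top[:,2]),"tcp",o["ee_pos"],o["ft_force"])
for a in np.arange(6,84,2):
    k=(abs(A-a)<1)&(abs(R-120)<16)&(P[:,2]>105)&(P[:,2]<165)
    if k.sum()>3:print(a,k.sum(),R[k].min().round(1),R[k].max().round(1),P[k,2].max().round(1),s[0][uv[k,1].astype(int),uv[k,0].astype(int)].mean().round())
E
python3 look.py; cp pics/w_rel.png pics/x.png; python3 -c "
from h import *;s=shot('wrist');save(s[0],'w4.png')"
```

```text
tool X [-0.10600193  0.99436591] heading rel 15.034895251952523 front 10.394328045194099 lat [-17.52624245  17.1617489 ]
centre: a 15.006192345216732 R 119.30847900967349 ztop 133.66710298280515 tcp [600.58518042  92.55916857 138.7417915 ] [ 0.03716895  0.06283027 -3.32822159]
10 34 114.8 125.1 165.0 59.0
12 39 114.7 124.8 165.0 40.0
14 39 111.5 128.0 165.0 38.0
16 236 104.2 135.9 165.0 160.0
18 316 104.0 136.0 165.0 160.0
20 1360 104.1 136.0 165.0 81.0
22 510 104.0 131.8 164.9 102.0
24 135 115.7 125.5 125.8 111.0
26 141 115.7 125.5 126.0 112.0
28 139 115.6 125.5 125.9 117.0
30 145 115.6 125.6 126.0 117.0
32 142 115.7 125.5 126.4 116.0
34 147 115.8 125.6 125.9 113.0
36 148 115.6 125.5 126.4 113.0
38 155 115.6 125.5 127.2 113.0
40 154 115.8 125.6 125.9 113.0
42 158 115.6 125.5 126.4 114.0
44 159 115.6 125.7 125.9 117.0
46 164 115.7 125.5 125.6 118.0
48 164 115.7 125.6 126.5 114.0
50 168 115.7 125.8 125.7 114.0
52 168 115.5 125.5 126.3 114.0
54 172 115.8 125.8 126.3 114.0
56 174 115.8 125.7 126.8 114.0
58 418 110.3 131.5 132.0 39.0
60 295 110.1 131.5 131.8 33.0
62 283 113.2 129.7 129.4 72.0
64 285 112.6 129.3 129.3 101.0
66 292 112.5 129.2 129.1 104.0
68 752 109.1 132.6 152.5 50.0
70 637 109.0 132.8 152.9 47.0
72 448 108.9 132.7 152.6 47.0
74 61 109.1 128.4 151.6 68.0
78 110 115.7 125.6 126.1 124.0
80 173 115.7 125.5 126.6 124.0
82 187 115.6 125.5 125.9 125.0
```

View pics/w4.png

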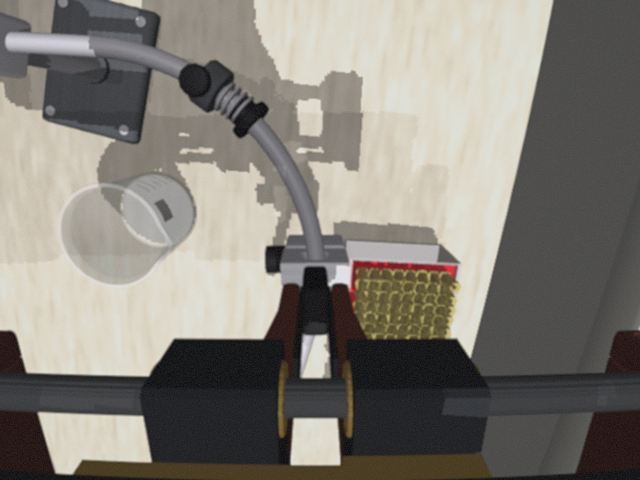

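The rod runs through the bore at (315,255), and the buffer ring is at (250,118) with the collar at (205,80). Continuing round the bend.

```bash
sed -i 's/r=119.8 if a>0 else 120/r=R/; s/^def tcp(s,a):/def tcp(s,a,R=120.6):/' plan.py
python3 - <<'E'
from plan import *
p0=tcp(0,15,119.8);print(p0)
for a in np.arange(18,56,3):print(a,((tcp(0,a)-p0)/1000).round(4),np.radians(a-15).round(3))
E
```

```text
[601.27979861  92.41311035]
18 [-0.0002  0.0063] 0.052
21 [-0.0014  0.0125] 0.105
24 [-0.003   0.0186] 0.157
27 [-0.005   0.0246] 0.209
30 [-0.0072  0.0305] 0.262
33 [-0.0097  0.0363] 0.314
36 [-0.0126  0.042 ] 0.367
39 [-0.0157  0.0475] 0.419
42 [-0.0191  0.0528] 0.471
45 [-0.0228  0.0579] 0.524
48 [-0.0267  0.0628] 0.576
51 [-0.0309  0.0675] 0.628
54 [-0.0354  0.072 ] 0.681
```

```bash
python3 -m creep '[-0.0002,0.0063,0,0.052,-0.0014,0.0125,0,0.105,-0.003,0.0186,0,0.157,-0.005,0.0246,0,0.209,-0.0072,0.0305,0,0.262,-0.0097,0.0363,0,0.314,-0.0126,0.042,0,0.367,-0.0157,0.0475,0,0.419,-0.0191,0.0528,0,0.471,-0.0191,0.0528,0,0.471]'; python3 look.py | awk '/a/||$1>=46'
```

```text
t: 8.68
ee_pos: [581.0, 145.1, 138.7]
orientation: [-1.499, -2.76, 0.0]
ft_force: [1.0, -0.2, -3.0]
width: 11.0
grasp_force: 30.0
tool X [-0.544714    0.83862181] heading rel 41.95512362423405 front 10.331761279930978 lat [-17.44917865  17.30116189]
centre: a 42.115719042771666 R 119.65386565336144 ztop 133.6370620853403 tcp [581.04577528 145.05546984 138.71123911] [ 0.95785104 -0.22048699 -3.00825395]
46 379 104.2 136.0 165.0 130.0
48 1565 104.0 136.0 165.0 73.0
50 155 104.0 125.6 165.0 100.0
52 134 115.8 125.6 125.8 101.0
54 143 115.8 125.7 125.9 104.0
56 123 115.8 125.6 125.9 126.0
58 236 110.0 131.7 132.3 53.0
60 357 110.0 131.6 131.5 27.0
62 243 113.1 129.6 128.7 70.0
64 228 112.7 129.4 129.0 101.0
66 180 113.1 129.3 129.2 102.0
68 248 109.1 132.8 152.5 56.0
70 417 108.7 132.8 152.6 40.0
72 456 109.0 133.0 152.6 43.0
74 280 109.7 132.0 151.3 75.0
76 166 115.7 125.6 126.1 113.0
78 167 115.7 125.6 126.2 106.0
80 169 115.9 125.8 126.3 105.0
82 172 115.8 125.7 126.1 105.0
```

```bash
python3 -m creep '[-0.0025,0.0034,0,0.035,-0.005,0.0067,0,0.07,-0.0076,0.010,0,0.105,-0.009,0.0116,0,0.122,-0.0097,0.0124,0,0.131,-0.0104,0.0132,0,0.140,-0.0104,0.0132,0,0.140,-0.0104,0.0132,0,0.140]'
cat > fine.py <<'E'
from look import *
d=(abs(R-120)<13)&(abs(abs(R-120)-8.5)<2.5)&(P[:,2]>116)&(P[:,2]<135)&(A>53)&(A<66)
print("buffer ring angles",np.percentile(A[d],[1,5,50,95,99]).round(2),d.sum(),"tangential force",np.array(o["ft_force"])[:2]@X)
for lo in np.arange(55,63,.5):
    k=(abs(A-lo-.25)<.25)&(abs(R-120)<13)&(P[:,2]>116)&(P[:,2]<135);print(lo,k.sum(),(R[k].max()-R[k].min()).round(1) if k.any() else "",end="; ")
E
python3 fine.py | grep -E "centre|ring|;"
```

```text
t: 9.4
ee_pos: [571.3, 157.8, 138.8]
orientation: [1.305, 2.858, -0.0]
ft_force: [0.7, 1.2, -2.0]
width: 10.9
grasp_force: 30.0
centre: a 53.887772744086305 R 120.22358460222577 ztop 133.71250817892522 tcp [571.32856263 157.81420694 138.79385581] [ 0.67919837  1.19546406 -2.03739562]
buffer ring angles [53.14 53.59 56.35 64.82 65.44] 739 tangential force 0.4585669214845395
55.0 260 25.4; 55.5 139 19.4; 56.0 154 18.2; 56.5 6 16.3; 57.0 8 12.4; 57.5 61 19.6; 58.0 69 21.1; 58.5 79 21.6; 59.0 80 21.7; 59.5 101 21.0; 60.0 128 19.9; 60.5 54 14.3; 61.0 44 14.2; 61.5 58 16.7; 62.0 73 16.1; 62.5 48 14.0;
```

```bash
python3 -m creep '[-0.0007,0.0008,0,0.009,-0.0014,0.0015,0,0.017,-0.0021,0.0023,0,0.026,-0.0029,0.0031,0,0.035,-0.0029,0.0031,0,0.035,-0.0029,0.0031,0,0.035]'; python3 fine.py | grep -E "centre|ring|;"; cp pics/w_rel.png /dev/null; python3 -c "
from h import *;s=shot('wrist');save(cv2.resize(s[0][130:290,200:440],None,fx=3,fy=3),'w5.png')"
```

```text
t: 9.95
ee_pos: [568.4, 161.1, 138.9]
orientation: [1.253, 2.881, 0.0]
ft_force: [0.7, -0.6, -3.2]
width: 11.0
grasp_force: 30.0
centre: a 54.532472661274426 R 120.14155744514888 ztop 133.69923732826732 tcp [568.37351313 161.1187074  138.85918813] [ 0.71576158 -0.56091502 -3.22542014]
buffer ring angles [53.16 53.7  57.93 63.87 65.48] 802 tangential force -0.8983295407845039
55.0 50 25.8; 55.5 51 25.6; 56.0 62 25.1; 56.5 105 25.5; 57.0 213 25.8; 57.5 116 19.8; 58.0 104 23.1; 58.5 67 24.3; 59.0 76 21.6; 59.5 71 21.5; 60.0 83 20.9; 60.5 152 20.9; 61.0 62 15.9; 61.5 60 16.1; 62.0 70 15.9; 62.5 48 14.3;
```

View pics/w5.png

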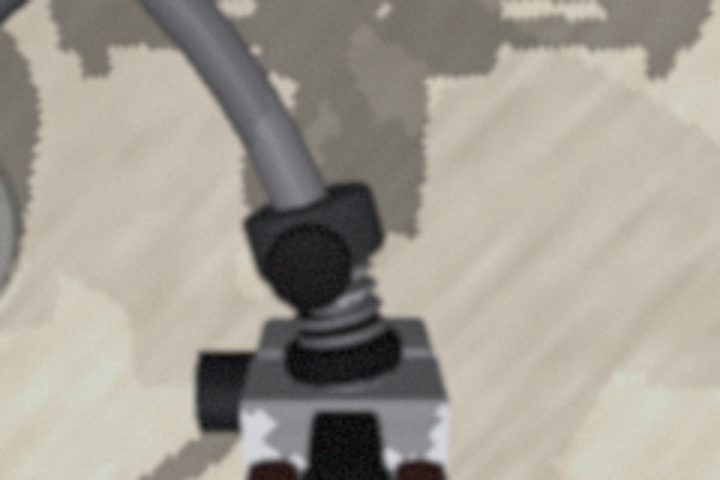

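The buffer ring bears on the carriage's front face at (345,360) in the crop, and the spring is slightly squeezed. I add a touch of preload, lower about 1 mm onto the rod and release gently.

```bash
python3 -m creep '[-0.0004,0.0005,0,0.005,-0.0009,0.001,0,0.011,-0.0009,0.001,-0.0005,0.011,-0.0009,0.001,-0.001,0.011,-0.0009,0.001,-0.001,0.011,-0.0009,0.001,-0.001,0.011]'; python3 -m creep '[0,0,0,0,0,0,0,0,0,0,0,0,0,0,0,0,0,0,0,0,0,0,0,0]' 0.4; python3 -m creep '[0,0,0,0,0,0,0.005,0,0,0,0.015,0,0,0,0.03,0,0,0,0.05,0,0,0,0.07,0,0,0,0.09,0,0,0,0.09,0,0,0,0.09,0,0,0,0.09,0]'; python3 -c "
from h import *;s=shot('wrist');save(cv2.resize(s[0][130:430,200:440],None,fx=2,fy=2),'w6.png');s=shot('side');save(cv2.resize(s[0][220:420,200:440],None,fx=3,fy=3),'s6.png')"
```

```text
t: 10.55
ee_pos: [567.5, 162.1, 137.8]
orientation: [1.238, 2.887, 0.0]
ft_force: [0.8, -0.8, -1.9]
width: 11.0
grasp_force: 30.0
t: 11.05
ee_pos: [567.4, 162.1, 137.8]
orientation: [1.238, 2.888, 0.0]
ft_force: [0.3, 0.3, -0.8]
width: 35.0
grasp_force: 0.0
t: 11.88
ee_pos: [567.0, 162.0, 227.5]
orientation: [-1.237, -2.887, 0.0]
ft_force: [-0.4, -0.8, -0.6]
width: 35.2
grasp_force: 0.0
```

View pics/w6.png

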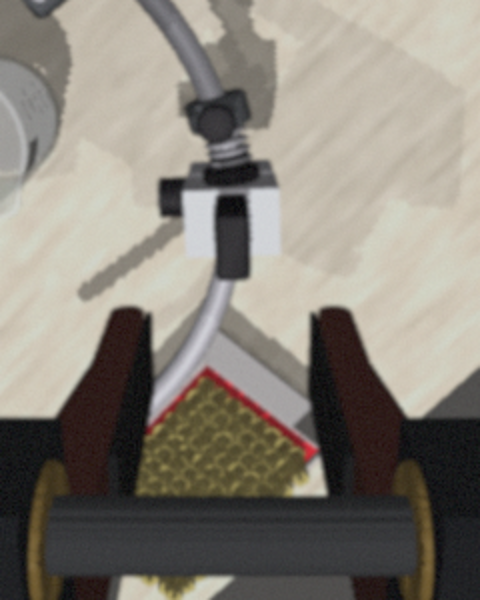

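View pics/s6.png

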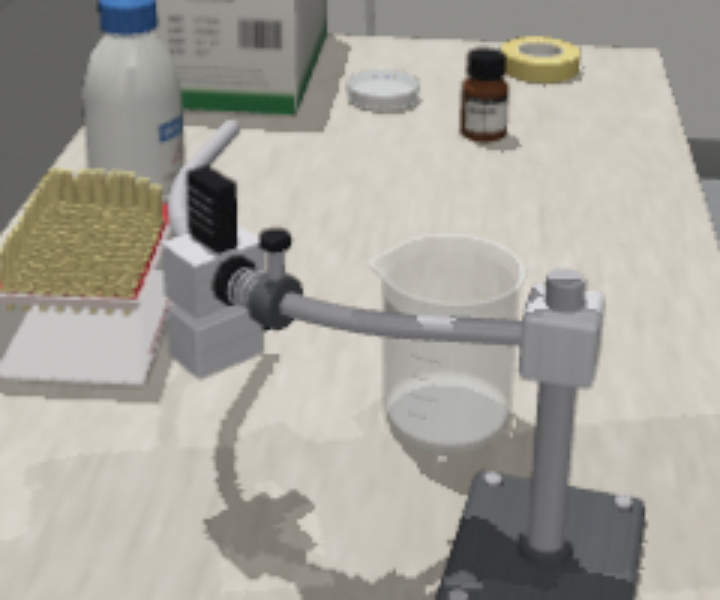

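The carriage hangs on the rod at (230,205) with the ring against its face at (232,172), and the other items haven't moved. One numeric check of the gap follows.

Run:
```python
from m import *
from plan import g,h0
hd=np.array([np.cos(h0),np.sin(h0)]);lf=np.array([-hd[1],hd[0]])
s=shot("wrist");P,uv=cloud(s);L=np.c_[(P[:,:2]-g)@hd,(P[:,:2]-g)@lf]
A=np.degrees(np.arctan2(L[:,0],-L[:,1]));R=np.hypot(*L.T)
for lo in np.arange(55.5,64,.5):
    k=(abs(A-lo-.25)<.25)&(abs(R-120)<22)&(P[:,2]>112)&(P[:,2]<137)
    if k.any():print(lo,k.sum(),R[k].min().round(1),R[k].max().round(1),P[k,2].max().round(1),int(s[0][uv[k,1].astype(int),uv[k,0].astype(int)].mean()))
```

```text
55.5 45 102.9 138.0 132.4 206
56.0 44 103.0 138.0 133.1 203
56.5 105 103.0 138.2 136.4 142
57.0 124 102.4 138.2 132.5 128
57.5 86 102.5 127.2 132.0 104
58.0 40 111.3 131.3 131.0 45
58.5 36 110.6 131.4 131.6 28
59.0 39 109.9 131.5 131.6 29
59.5 44 110.1 131.6 131.0 28
60.0 63 110.2 131.1 131.0 26
60.5 41 111.9 128.0 130.5 24
61.0 19 113.7 128.1 128.0 57
61.5 33 113.8 130.0 128.7 94
62.0 34 113.9 129.3 128.6 81
62.5 25 114.1 128.0 127.7 70
63.0 23 113.6 128.2 128.5 120
63.5 58 113.7 129.1 129.5 115
```

```bash
python3 -c "
from workcell import ticket;print(ticket.close_job())"
```

```text
the job is handed in; nothing more can be done
None
```

The carriage is on the rod, lens tube on the beaker's side, released and hanging at about 52° of bend, with the last images showing it still touching the slightly compressed buffer; the job is handed in (about 12 s used), no verdict was returned, and the beaker, bottle and dish were not touched.

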